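Load the label template into the tacker

ROBOT

A 7-joint arm with a two-finger parallel gripper is mounted at the origin on the work surface. World frame = base frame: x ahead of the robot, y to its left, z up, the work surface at z = 0. Lengths are in m, angles in rad, forces in N, time in s.
With the tool pointing down it reaches from about 0.4 to 0.85 m from the base axis. Payload 10.4 kg.
Tool frame: the origin (TCP) lies at the centre of the arm's flange, where the gripper is bolted on; the fingertips stand 182 mm ahead of it and the grasp point (between the pads) lies 164 mm ahead of it (r.hold_point_z is the distance from the TCP to the grasp point, in m); z points along the fingers, y is the direction in which the jaws open and shut (so a half turn about z gives the same grasp; the last joint's range is limited). The gripper opens to 87 mm and grips with 3 to 60 N. Pads are 19 mm wide; open, the fingers measure 117 mm over their backs; the gripper's body (75 mm by 190 mm) begins 51 mm behind the grasp point.
Start: joints at [1.176, 0.332, -0.065, 1.46, 0.022, 1.35, -0.088], TCP at [0.227, -0.582, 0.405] pointing down, gripper open.
Joint ranges: [-2.6, 2.6], [-0.5, 2.12], [-1.47, 1.34], [0.16, 2.42], [-1.27, 4.41], [0.06, 2.06], [-2.6, 2.6]. Speed limits (rad/s): [2.22, 2.22, 2.79, 2.79, 3.14, 3.14, 3.14].

INTERFACE

Orientations are given as a unit quaternion [x, y, z, w].
In Python, from bench import r, cams, job gives the robot as it stands.
- The arm moves only by the tool carry_out, never from a script. Its argument "rows" is a list of rows, each an object with "jaw": the finger opening in m, from 0 to 0.087; "delta_pos": the shift along the tool's x, y, z in m, a list of three; "yaw": the turn about the tool's z in degrees. A call has 1 to 10 rows; each row shifts and turns the commanded pose from where the row before left it, along the tool's axes as they then stand; what a row does not reach is not made up. A row lasts 1/10 s, in which the tool goes at most 50 mm and 8.59 degrees, less where a joint would pass 70% of its speed; a pose out of reach is approached as far as the arm can. A call is refused whole if a number of a shift passes 0.05 or a number of a turn 8.59, either way. A call with a gripper value outside its range is refused whole. The fingers move at their own pace and stop on an object; "grip_force" is the grip in N (left out, the last holds). Time passes only in rows, so rows that do not move let the fingers close. It gives the time, the measured TCP pose, the force and the opening at its end, in the units of the state.
- r.read_state(): the state, without advancing time (a new reading comes with each control period).
- cams.camera(name): name is "scene" or "top" or "wrist"; returns a dict with "img" (384x512x3 uint8, blue, green, red), "mtx" (3x3 intrinsics, pixels), "R" (3x3) and "t" (3): a world point X has camera coordinates R X + t. Camera axes: x right, y down, z forward; pixel columns grow to the right and rows downward; lengths in m; the calibration is good to about 2 mm. A picture is of the moment at which its call begins. There is no depth.
- job.close_job(): hands the job in, once; it reports no verdict.
Trained networks look in the newest picture that a camera, given by its name, has taken for a name from the list of things; names that differ only in an ending like _2 or _b are one class to them, and where a whole thing is asked for, a point or a joint stands for the part that bears it (a point fixed in the world has none). Each returns a list of dicts, best first, with "confidence" (0 to 1); they miss things now and then, are a little off and sometimes report something else, mostly with a low value. They report only what shows in the picture. A call takes as long as a camera call. They do not tell look-alikes from the thing itself.
- cams.boxes_of(camera, query): "rect" ([centre column, centre row, width, height] as shares, 0 to 1, of the picture: columns of its width, rows of its height, round what is visible of it).
- cams.outline_of(camera, query): "pixels" (384x512 bool, what is visible of it) and "rect" ([centre column, centre row, width, height] as shares, 0 to 1, of the picture: columns of its width, rows of its height, round what is visible of it).
The state is a dict: "time": time; "joint_positions": joint angles; "joint_vel": joint speeds; "joint_torque": joint torques, N m; "ee_pos": TCP position; "eef_rot": TCP orientation; "ft_force": force on the tool from outside, world axes, zero at the start; "torque": the same for the moment, N m; "width": finger opening in m.
Only numpy, scipy, OpenCV 4.12 (cv2) and the standard library are available. Lean on these libraries where they do the work, as an engineer would, in place of code of your own. Each camera call takes 0.05 s, during which the arm holds its last target.

TASK

Lay the long narrow label template (not the short wide one) flat in the mouth of the label tacker's guide and push it from behind under the low arm until it is fully home against the stop beyond, home switch pressed in, and let it go. The stop is clamped at a different place for each job, so feel for it: the sprung presser shoe under the arm drags only lightly, the stop is solid, and the template must be pressed home gently, never rammed. Leave the other things on the table where they are.

Things in the scene. Friction and masses are not known exactly. Their poses are not given: they have to be found in the camera images.
- template_center (a point): Centre (half-way up) of the loose label template to load: aluminium plate with square ends, 160 mm long (x axis) x 57 mm wide (y) x 14 mm thick (z up), 0.13 to 0.25 kg, black rubber strip and two dark dots on top. Both ends are alike: either may go first. Starts flat on the table.
- guide_mouth (a point): On the label tacker: middle of its guide's mouth, on top of its steel bed, 12 mm over the table. x runs along the guide, the way to push; y left; z up. Bed: x -130 to 230 mm, y -80 to 80 mm. Rails 11 mm high, inner faces 60 mm apart (y -30, +30), from x = 25 to 225 mm; from x = -3 to 27 mm they flare out, to about 76 mm apart at the tips.
- tunnel (a point): Middle of the tunnel, on the bed 85 mm beyond guide_mouth, same axes. The grey arm bridges the guide from x = -30 to +30 mm; underside 18 mm, top 50 mm over the bed. A sprung steel shoe with turned-up toes hangs from it to 12 mm over the bed; the template lifts it 2 mm (2.4 N) and needs roughly 2 to 6 N of push while under it.
- home_pin (a joint): Home switch: light sprung steel pin (about 1 N) standing 4 mm out of the edge stop's face. 0 = out, 0.004 m = flush, template touching the stop. The solid dark stop, 52 mm wide, 16 mm high, is clamped across the guide, its face 155 to 180 mm beyond guide_mouth, not measured: the home template's rear edge is at x = -5 to 20 mm there. The shoe's drag keeps the template home.
- tacker: The whole label tacker, fixed, at a new place and yaw each time; origin at table level under guide_mouth, same axes. A motor column 140 mm high stands left of the guide at y = 100 to 190 mm, x = 40 to 178 mm, with thread pins to 190 mm. Pushing the template home takes under 15 N; 25 N is ramming.
- template: The label template as a body; origin at the centre of its underside, axes as template_center.
- short_template: the other template: same aluminium, 100 x 72 x 14 mm, black disc on top; not wanted, leave it; origin at the centre of its underside; leave it alone
- spool: thread spool standing, 44 mm across, 50 mm high; origin at the centre of its underside; leave it alone
- button_jar: glass jar, 60 mm across, 85 mm high; origin at the centre of its underside; leave it alone
- bobbin: steel bobbin, 22 mm across, 12 mm high; origin at the centre of its underside; leave it alone
- chalk: white chalk block 50 x 40 x 9 mm; origin at the centre of its underside; leave it alone
- shears: tailor's shears lying flat, about 230 mm long, 75 mm wide, 12 mm high; origin at the pivot; leave it alone
- tape_case: round white tape-measure case, 54 mm across, 16 mm high; origin at the centre of its underside; leave it alone
Not all that is in view belongs to the job. What is shaped like the template but green or pink is not meant.

How it is judged:
By the outcome, as a careful person would: the job done as asked, in the order asked, and still so for the second after the job is handed in, with the robot touching nothing.
It also fails if it takes over 67 s, if anything falls off the work surface, if the arm or the gripper's body presses on something with over 40 N, if the wrist force passes 120 N, or if a joint passes its speed limit or range.

## Working session

There is one attempt and no reset: what is moved stays moved. The work goes in short steps, Python scripts to look and compute and a tool call to move; the robot and the scene stay as the last step left them, time stands still between calls to the robot, and variables do not carry over. Pictures are saved under pics/ and viewed, and the job is handed in when it is done.

Besides the shell and the picture viewer there is one more tool, called after ">>>" as a command line: name --argument value ..., lists and objects as JSON in quotes. carry_out: Moves the arm, as the interface text tells. Its arguments: {"type":"object","properties":{"rows":{"type":"array"},"grip_force":{"type":"number"}},"required":["rows"]}

```bash
mkdir -p pics; ls
python3 - <<'E'
from bench import r,cams,job
import cv2
for n in ["scene","top","wrist"]:
    c=cams.camera(n); cv2.imwrite(f"pics/{n}0.png",c["img"]); print(n,c["mtx"].tolist(),c["R"].tolist(),c["t"].tolist())
    for q in ["template","tacker","guide_mouth","tunnel","short_template"]:
        try: print(q,[(round(b["confidence"],2),[round(float(x),3) for x in b["rect"]]) for b in cams.boxes_of(n,q)])
        except Exception as e: print(q,e)
print(r.read_state(), r.hold_point_z)
E
```

```text
pics
scene [[382.57930084927557, 0.0, 253.74196144979217], [0.0, 382.57930084927557, 190.34066495091835], [0.0, 0.0, 1.0]] [[-0.7766580017084049, 0.6298931133310443, -0.006083926399267184], [0.3635290562309665, 0.44030179632205224, -0.820963430020727], [-0.5144404471444, -0.6398195010576797, -0.5709483622957259]] [0.3937523646280488, -0.14248398243939003, 1.3909144450083326]
template [(0.69, [0.523, 0.381, 0.036, 0.058]), (0.68, [0.388, 0.572, 0.061, 0.107]), (0.59, [0.438, 0.453, 0.096, 0.043])]
tacker [(0.64, [0.488, 0.729, 0.303, 0.333])]
guide_mouth [(0.69, [0.493, 0.727, 0.311, 0.339])]
tunnel [(0.93, [0.487, 0.723, 0.311, 0.321])]
short_template [(0.61, [0.375, 0.408, 0.077, 0.061])]
top [[383.9695119636054, 0.0, 250.14853434264438], [0.0, 383.9695119636054, 190.01874749374838], [0.0, 0.0, 1.0]] [[0.01272818203125954, -0.9997910415236987, 0.015995832930384292], [-0.9918977073465091, -0.014646660801094533, -0.12619197077515082], [0.12639988743237854, -0.014260035635836468, -0.9918768672777618]] [-0.044376572078214896, 0.4939100559825208, 1.117422116573075]
template [(0.91, [0.62
[... 853 characters left out ...]
me': 0.9, 'joint_positions': array([ 1.17638406,  0.33219071, -0.06470212,  1.46009052,  0.02160208,
        1.34991095, -0.08848424]), 'joint_vel': array([ 0.00048443, -0.00064716,  0.00163118,  0.00059277,  0.00101782,
       -0.00028333, -0.00059182]), 'joint_torque': array([ 8.70610711e-04, -6.23049688e+01,  2.52435927e-02, -3.90133989e+01,
       -6.11299183e-02,  3.15776677e-02, -2.85826889e-05]), 'ee_pos': array([ 0.22708175, -0.58229334,  0.40478587]), 'eef_rot': array([9.82767201e-01, 1.84847578e-01, 1.75512523e-05, 4.47221512e-05]), 'ft_force': array([0.83188916, 0.72461655, 0.03800412]), 'torque': array([ 0.00060156,  0.02599071, -0.0282716 ]), 'width': 0.08719070232266582} 0.1635
```

Run:
```python
import cv2
a=cv2.imread("pics/top0.png"); cv2.imwrite("pics/top0b.png",cv2.resize(a[60:350,80:420],None,fx=2,fy=2,interpolation=2))
```

```text
(no output)
```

View pics/scene0.png

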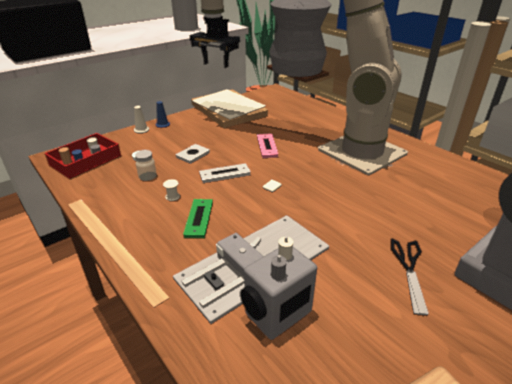

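```bash
sleep 1
```

```text
(no output)
```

View pics/top0b.png

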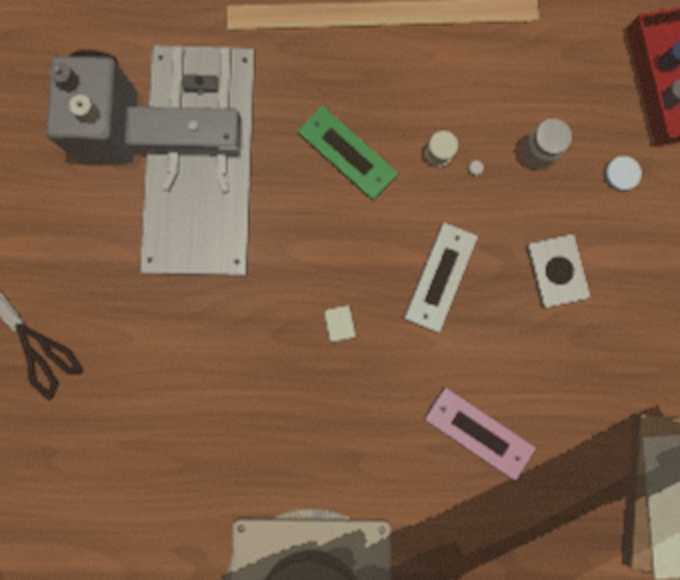

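The top picture shows three long plates: aluminium at about (300,198), green at (254,136) and pink at (321,277). The aluminium one fits, because it is long and narrow with a black strip and two dots. The plate at (360,195) has a disc, so it is the short one. Next I enlarge and measure.

```bash
cat > h.py <<'E'
import numpy as np, cv2
def ray(c,px,z):
    K,R,t=c["mtx"],c["R"],c["t"]
    d=R.T@np.linalg.solve(K,np.array([px[0],px[1],1.]));o=-R.T@t
    s=(z-o[2])/d[2]; return o+s*d
def proj(c,X):
    p=(c["mtx"]@(c["R"]@np.asarray(X,float).T+c["t"][:,None])); return (p[:2]/p[2]).T
E
python3 - <<'E'
from bench import r,cams,job
from h import *
import pickle
C={n:cams.camera(n) for n in ("top","scene")}
pickle.dump(C,open("C.pkl","wb"))
for n in C:
    for o in cams.outline_of(n,"template"):
        m=o["pixels"].astype(np.uint8); ys,xs=np.nonzero(m)
        print(n,o["confidence"],xs.mean(),ys.mean(),m.sum())
        cs,_=cv2.findContours(m,0,1); c0=max(cs,key=cv2.contourArea).reshape(-1,2)
        W=np.array([ray(C[n],p,0.014)[:2] for p in c0],np.float32)*1000
        print(cv2.minAreaRect(W), "bgr",C[n]["img"][m>0].mean(0))
a=C["top"]["img"]
b=np.hstack([cv2.resize(a[75:205,145:215],(420,590+190),interpolation=2)[:590],cv2.resize(a[160:240,270:330],(380,507),interpolation=2)[:590] if 0 else cv2.copyMakeBorder(cv2.resize(a[160:240,270:330],(380,507),interpolation=2),0,83,0,0,0)])
cv2.imwrite("pics/crop1.png",b)
E
```

```text
top 0.96 319.6756505576208 276.70910780669146 1076
((241.05494689941406, -247.42227172851562), (161.2418670654297, 58.155006408691406), 57.11167526245117) bgr [118.94330855 113.97490706 146.50743494]
top 0.96 253.58080808080808 136.4747474747475 990
((664.0361938476562, -46.12385559082031), (161.6076202392578, 62.75279235839844), 49.644596099853516) bgr [ 69.30707071 111.52121212  77.45151515]
top 0.76 300.5669599217986 198.3128054740958 1023
((474.3169860839844, -191.2807159423828), (60.519771575927734, 163.55032348632812), 67.07080841064453) bgr [131.18377322 145.07526882 149.0684262 ]
scene 0.82 197.68757259001163 218.75725900116143 861
((674.53271484375, -38.199256896972656), (172.32089233398438, 61.79532241821289), 48.87647247314453) bgr [ 65.31475029 130.30894309  64.38908246]
scene 0.73 257.54229895502044 276.4408905043162 11005
((660.910400390625, 227.2040252685547), (301.9781799316406, 360.2227478027344), 89.63040161132812) bgr [121.18818719 131.6406179  141.85770104]
scene 0.59 266.80526315789473 145.8421052631579 380
((254.12606811523438, -237.27969360351562), (181.47669982910156, 59.62503433227539), 57.39052963256836) bgr [130.61842105 119.48157895 197.68157895]
scene 0.32 223.14311270125225 172.96422182468694 559
((484.3997802734375, -182.11993408203125), (73.59498596191406, 157.06874084472656), 69.23676300048828) bgr [147.01788909 162.85867621 174.17173524]
```

```bash
sleep 0.1
```

```text
(no output)
```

View pics/crop1.png

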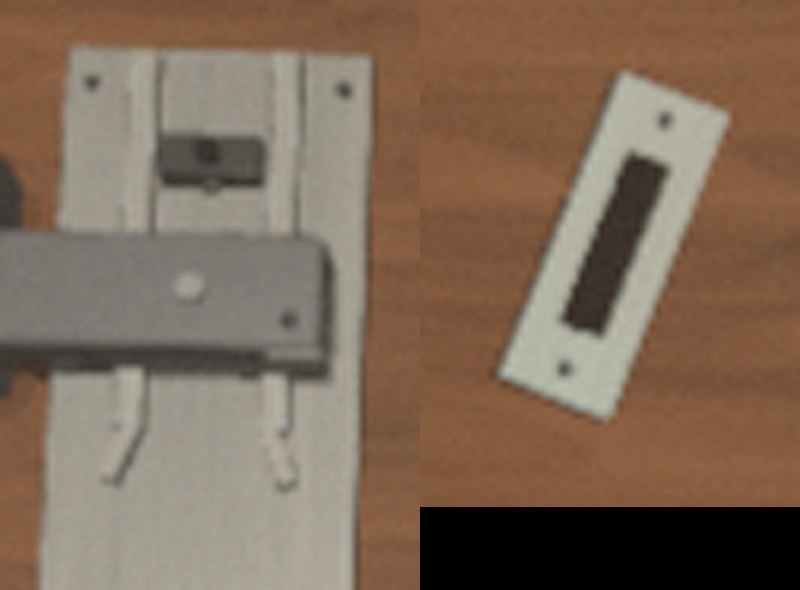

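The left crop shows the bed, flared rails, arm and dark stop. The right crop confirms the aluminium template with strip and dots. Next I fit the poses more precisely.

```bash
cat > fit.py <<'E'
from h import *
import pickle
from scipy.optimize import least_squares
C=pickle.load(open("C.pkl","rb"))
def mask(c):
    h=cv2.cvtColor(c["img"],cv2.COLOR_BGR2HSV); return (h[...,1]<80).astype(np.uint8)
def rect(p,cx,cy,L,W,z):
    x,y,a=p; c,s=np.cos(a),np.sin(a); u=np.array([[-1,-1],[1,-1],[1,1],[-1,1]])*[L/2,W/2]+[cx,cy]
    return np.c_[x+c*u[:,0]-s*u[:,1], y+s*u[:,0]+c*u[:,1], np.full(4,z)]
# bright-sided edges by lines
for n in ("top","scene"):
    c=C[n]; m=mask(c); k,l=cv2.connectedComponents(m)
    seed=(300,180) if n=="top" else (211,178)
    lab=[l[seed[1]+dy,seed[0]+dx] for dy in range(-8,9) for dx in range(-8,9) if l[seed[1]+dy,seed[0]+dx]]
    lab=np.bincount(lab).argmax(); mm=(l==lab).astype(np.uint8)
    cs,_=cv2.findContours(mm,0,1); 
    W=np.array([ray(c,p,0.014)[:2] for p in cs[0].reshape(-1,2)],np.float32)*1000
    print(n,mm.sum(),cv2.minAreaRect(W))
# bed mask in top
c=C["top"]; m=mask(c); cv2.imwrite("pics/mask.png",cv2.resize(m[70:210,90:220]*255,None,fx=4,fy=4,interpolation=0))
def model(p): 
    return rect(p,0.05,0,0.36,0.16,0.012)
corn=np.array([[80+154/2,60+46/2],[80+253.5/2,60+48/2],[80+246/2,60+274/2],[80+141/2,60+272/2]])
W=np.array([ray(c,q,0.012)[:2] for q in corn]); print(W)
# model order: (-,-)=bottom right,(+,-)=top right,(+,+)=top left,(-,+)=bottom left
obs=corn[[2,1,0,3]]
f=least_squares(lambda p:(proj(c,model(p))-obs).ravel(),[0.6,0.15,0]); print("tacker",f.x,np.degrees(f.x[2]),f.fun)
E
python3 fit.py
```

```text
top 994 ((474.23724365234375, -189.99285888671875), (59.497230529785156, 161.47621154785156), 68.3738021850586)
scene 587 ((481.1103515625, -181.759033203125), (74.5957260131836, 162.03213500976562), 68.55726623535156)
[[0.83173581 0.25925529]
 [0.83148388 0.10308547]
 [0.47353638 0.10478018]
 [0.47428417 0.26339727]]
tacker [ 0.6028594   0.18299823 -0.00734352] -0.42075268482020994 [ 0.26092129  0.41754633  0.57080225 -0.22710746 -0.63122578 -0.53094232
 -0.19613232  0.2712789 ]
```

```bash
sleep 0.1
```

```text
(no output)
```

View pics/mask.png

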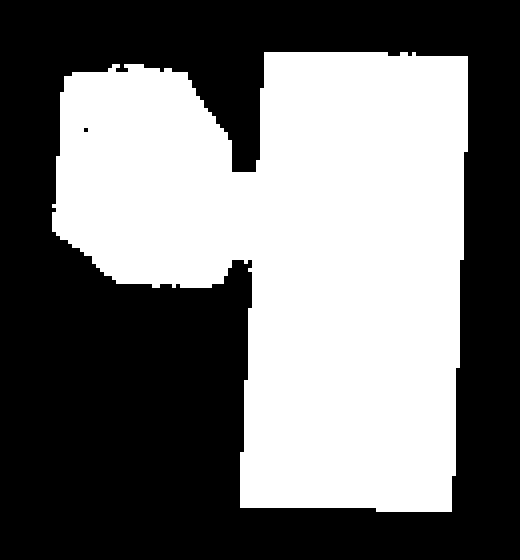

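```bash
cat >> h.py <<'E'
def wpose(s):
    q=s["eef_rot"]; 
    from scipy.spatial.transform import Rotation as Ro
    return np.array(s["ee_pos"]),Ro.from_quat(q).as_matrix()
def delta(s,tx,ty,tz,head):
    """tool-frame shift + yaw(deg) to get TCP at (tx,ty,tz), tool x at head deg"""
    p,R=wpose(s); h=np.degrees(np.arctan2(R[1,0],R[0,0])); 
    return np.round(1000*R.T@(np.array([tx,ty,tz])-p),1), round(-((head-h+180)%360-180),2), h
E
python3 - <<'E'
from bench import r,cams
from h import *
import pickle
C=pickle.load(open("C.pkl","rb"))
w=cams.camera("wrist"); s=r.read_state(); p,R=wpose(s)
print("cam in tool", R.T@(-w["R"].T@w["t"]-p), (R.T@w["R"].T))
print("stop top edge",ray(C["top"],(180,105.8),.028), ray(C["top"],(180,106.2),.012))
print(delta(s,.474,-.190,.30,-21.6))
E
```

```text
cam in tool [ 0.08197124 -0.00027016  0.01928517] [[ 6.11158359e-04 -9.55502191e-01 -2.94983370e-01]
 [ 9.99999800e-01  6.31240845e-04  2.71412797e-05]
 [ 1.60272000e-04 -2.94983328e-01  9.55502387e-01]]
stop top edge [0.75312987 0.1816848  0.028     ] [0.75748763 0.18447762 0.012     ]
(array([ 372.6, -275.8,  104.8]), np.float64(42.9), np.float64(21.30427981059993))
```

>>> carry_out --rows '[{"jaw": 0.087, "delta_pos": [0.037, -0.0276, 0.008], "yaw": 0}, {"jaw": 0.087, "delta_pos": [0.037, -0.0276, 0.008], "yaw": 0}, {"jaw": 0.087, "delta_pos": [0.037, -0.0276, 0.008], "yaw": 0}, {"jaw": 0.087, "delta_pos": [0.037, -0.0276, 0.008], "yaw": 0}, {"jaw": 0.087, "delta_pos": [0.037, -0.0276, 0.008], "yaw": 0}, {"jaw": 0.087, "delta_pos": [0.037, -0.0276, 0.008], "yaw": 0}, {"jaw": 0.087, "delta_pos": [0.037, -0.0276, 0.008], "yaw": 0}, {"jaw": 0.087, "delta_pos": [0.037, -0.0276, 0.008], "yaw": 0}, {"jaw": 0.087, "delta_pos": [0.037, -0.0276, 0.008], "yaw": 0}, {"jaw": 0.087, "delta_pos": [0.037, -0.0276, 0.008], "yaw": 0}]'

```text
time: 2.15
ee_pos: [0.4722, -0.1891, 0.3248]
eef_rot: [0.983, 0.185, 0.0, 0.0]
ft_force: [1.2, -1.0, -0.4]
width: 0.0871
```

>>> carry_out --rows '[{"jaw": 0.087, "delta_pos": [0, 0, 0], "yaw": 8.58}, {"jaw": 0.087, "delta_pos": [0, 0, 0], "yaw": 8.58}, {"jaw": 0.087, "delta_pos": [0, 0, 0], "yaw": 8.58}, {"jaw": 0.087, "delta_pos": [0, 0, 0], "yaw": 8.58}, {"jaw": 0.087, "delta_pos": [0, 0, 0], "yaw": 8.58}, {"jaw": 0.087, "delta_pos": [0, 0, 0], "yaw": 0}, {"jaw": 0.087, "delta_pos": [0, 0, 0], "yaw": 0}]'

```text
time: 2.85
ee_pos: [0.4716, -0.1907, 0.3248]
eef_rot: [0.983, -0.185, 0.0, 0.0]
ft_force: [-0.1, 0.8, 0.0]
width: 0.0872
```

```bash
cat > wt.py <<'E'
from bench import r,cams
from h import *
import sys
tag=sys.argv[1]; zt=float(sys.argv[2])
c=cams.camera("wrist"); s=r.read_state()
cv2.imwrite(f"pics/{tag}.png",c["img"])
print(s["time"],s["ee_pos"],s["width"],s["ft_force"])
for o in cams.outline_of("wrist","template"):
    m=o["pixels"].astype(np.uint8)
    cs,_=cv2.findContours(m,0,1); c0=max(cs,key=cv2.contourArea).reshape(-1,2)
    W=np.array([ray(c,p,zt)[:2] for p in c0],np.float32)*1000
    print(o["confidence"],o["rect"],cv2.minAreaRect(W))
    m=(cv2.cvtColor(c["img"],cv2.COLOR_BGR2HSV)[...,1]<80).astype(np.uint8)
print("delta to .474 -.190",delta(s,.474,-.190,.30,-21.6))
E
python3 wt.py w1 0.014
```

```text
2.9 [ 0.47153643 -0.19071103  0.32482236] 0.08689372334286459 [-0.15003887 -0.84754197  0.44004049]
0.94 [0.4927, 0.4569, 0.1354, 0.4388] ((475.96868896484375, -190.01321411132812), (58.84861755371094, 159.95330810546875), 68.42442321777344)
0.87 [0.6627, 0.8563, 0.132, 0.0745] ((293.7247619628906, -219.4029083251953), (73.56005859375, 31.373783111572266), 68.7145767211914)
0.56 [0.1036, 0.1306, 0.2072, 0.2612] ((639.4168090820312, -77.93020629882812), (83.12545013427734, 57.545494079589844), 48.723175048828125)
delta to .474 -.190 (array([ 2. , -1.6, 24.8]), np.float64(0.25), np.float64(-21.34811675016924))
```

View pics/w1.png

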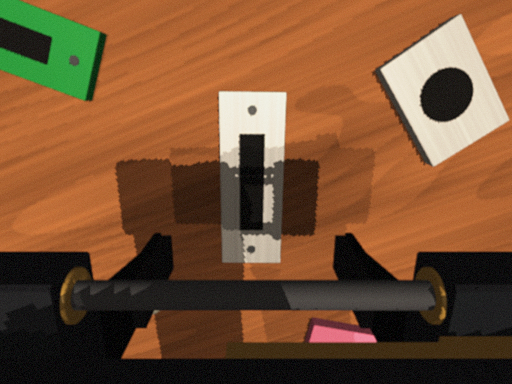

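The wrist picture shows the aluminium template between the fingers at about (252,177), with its centre at (0.476, -0.190). I lower onto it and grip.

>>> carry_out --rows '[{"jaw": 0.087, "delta_pos": [0.0034, -0.0021, 0.025], "yaw": 0}, {"jaw": 0.087, "delta_pos": [0, 0, 0.03], "yaw": 0}, {"jaw": 0.087, "delta_pos": [0, 0, 0.03], "yaw": 0}, {"jaw": 0.087, "delta_pos": [0, 0, 0.025], "yaw": 0}, {"jaw": 0.087, "delta_pos": [0, 0, 0.015], "yaw": 0}, {"jaw": 0.087, "delta_pos": [0, 0, 0.01], "yaw": 0}, {"jaw": 0.087, "delta_pos": [0, 0, 0.005], "yaw": 0}, {"jaw": 0.087, "delta_pos": [0, 0, 0], "yaw": 0}]'

```text
time: 3.75
ee_pos: [0.4755, -0.1901, 0.1847]
eef_rot: [0.982, -0.187, -0.0, -0.0]
ft_force: [-0.1, 0.2, 0.1]
width: 0.0867
```

>>> carry_out --rows '[{"jaw": 0.05, "delta_pos": [0, 0, 0], "yaw": 0}, {"jaw": 0.05, "delta_pos": [0, 0, 0], "yaw": 0}, {"jaw": 0.05, "delta_pos": [0, 0, 0], "yaw": 0}, {"jaw": 0.05, "delta_pos": [0, 0, 0], "yaw": 0}, {"jaw": 0.05, "delta_pos": [0, 0, 0], "yaw": 0}, {"jaw": 0.05, "delta_pos": [0, 0, 0], "yaw": 0}, {"jaw": 0.05, "delta_pos": [0, 0, 0], "yaw": 0}]' --grip_force 35

```text
time: 4.45
ee_pos: [0.4755, -0.1901, 0.185]
eef_rot: [0.982, -0.187, 0.0, 0.0]
ft_force: [-1.3, 0.3, 3.8]
width: 0.0563
```

>>> carry_out --rows '[{"jaw": 0.05, "delta_pos": [0, 0, -0.01], "yaw": 0}, {"jaw": 0.05, "delta_pos": [0, 0, -0.02], "yaw": 0}, {"jaw": 0.05, "delta_pos": [0, 0, -0.03], "yaw": 0}, {"jaw": 0.05, "delta_pos": [0, 0, -0.02], "yaw": 0}, {"jaw": 0.05, "delta_pos": [0, 0, 0], "yaw": -7}, {"jaw": 0.05, "delta_pos": [0, 0, 0], "yaw": -7}, {"jaw": 0.05, "delta_pos": [0, 0, 0], "yaw": -7}, {"jaw": 0.05, "delta_pos": [0, 0, 0], "yaw": 0}, {"jaw": 0.05, "delta_pos": [0, 0, 0], "yaw": 0}]'

```text
time: 5.35
ee_pos: [0.4753, -0.19, 0.2649]
eef_rot: [1.0, -0.007, -0.0, -0.0]
ft_force: [0.6, -0.3, -2.1]
width: 0.0565
```

```bash
python3 wt.py w2 0.091
python3 - <<'E'
from bench import r,cams
from h import *
s=r.read_state()
# mouth(.603,.183) heading -0.42 ; front at -15 => centre -95
a=np.radians(-.42); m=np.array([.603,.183])
t=m+(-.105)*np.array([np.cos(a),np.sin(a)])
print(t,delta(s,t[0],t[1],.265,-.42))
E
```

```text
5.4 [ 0.47536159 -0.19001738  0.26483406] 0.05678539290188066 [-0.44051295 -0.17684875 -2.82579542]
0.78 [0.163, 0.0523, 0.1537, 0.0974] ((587.997802734375, -120.9989242553711), (30.59360694885254, 13.913320541381836), 89.22509002685547)
0.7 [0.4953, 0.5732, 0.2488, 0.6375] ((509.3411865234375, -190.06353759765625), (58.52085876464844, 92.87894439697266), 89.00758361816406)
delta to .474 -.190 (array([ -1.4,  -0. , -35.2]), np.float64(20.8), np.float64(-0.7974415812458696))
[0.49800282 0.18376968] (array([ 1.77e+01, -3.74e+02, -2.00e-01]), np.float64(-0.34), np.float64(-0.757772773155477))
```

View pics/w2.png

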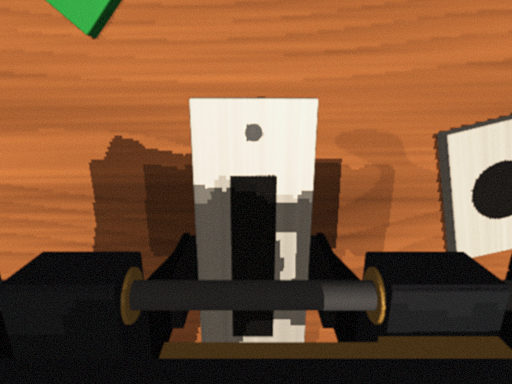

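The template is held, with its front 80 mm ahead of the TCP. I carry it to just before the mouth, staying high.

>>> carry_out --rows '[{"jaw": 0.05, "delta_pos": [0.0018, -0.0374, 0], "yaw": -0.2}, {"jaw": 0.05, "delta_pos": [0.0018, -0.0374, 0], "yaw": -0.1}, {"jaw": 0.05, "delta_pos": [0.0018, -0.0374, 0], "yaw": 0}, {"jaw": 0.05, "delta_pos": [0.0018, -0.0374, 0], "yaw": 0}, {"jaw": 0.05, "delta_pos": [0.0018, -0.0374, 0], "yaw": 0}, {"jaw": 0.05, "delta_pos": [0.0018, -0.0374, 0], "yaw": 0}, {"jaw": 0.05, "delta_pos": [0.0018, -0.0374, 0], "yaw": 0}, {"jaw": 0.05, "delta_pos": [0.0018, -0.0374, 0], "yaw": 0}, {"jaw": 0.05, "delta_pos": [0.0018, -0.0374, 0], "yaw": 0}, {"jaw": 0.05, "delta_pos": [0.0018, -0.0374, 0], "yaw": 0}]'

```text
time: 6.45
ee_pos: [0.4956, 0.1853, 0.2648]
eef_rot: [1.0, -0.004, 0.0, 0.0]
ft_force: [-0.1, 0.8, -2.2]
width: 0.0564
```

>>> carry_out --rows '[{"jaw": 0.05, "delta_pos": [0, 0, 0.02], "yaw": 0}, {"jaw": 0.05, "delta_pos": [0, 0, 0.01], "yaw": 0}, {"jaw": 0.05, "delta_pos": [0, 0, 0], "yaw": 0}, {"jaw": 0.05, "delta_pos": [0, 0, 0], "yaw": 0}]'

```text
time: 6.85
ee_pos: [0.4959, 0.1828, 0.2348]
eef_rot: [1.0, -0.004, -0.0, 0.0]
ft_force: [-0.2, -0.0, -2.4]
width: 0.0569
```

```bash
python3 wt.py w3 0.061
python3 - <<'E'
import cv2
a=cv2.imread("pics/w3.png");cv2.imwrite("pics/w3b.png",cv2.resize(a[0:200,60:440],None,fx=2.1,fy=2.1,interpolation=2))
E
```

```text
6.9 [0.49605195 0.18296656 0.23521385] 0.05603351723237488 [-0.55623308  0.37983765 -2.63907954]
0.91 [0.4943, 0.573, 0.2535, 0.6388] ((530.0267944335938, 182.81187438964844), (58.41407012939453, 93.17066955566406), 89.60028839111328)
delta to .474 -.190 (array([-19.3, 373.1, -64.7]), np.float64(21.19), np.float64(-0.4142724173553199))
```

View pics/w3b.png

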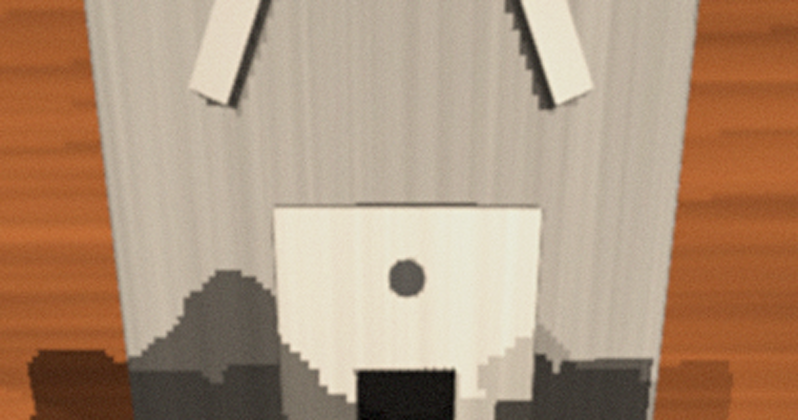

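```bash
cat > meas.py <<'E'
from bench import cams
from h import *
c=cams.camera("wrist")
P=lambda u,v,z:np.round(1000*ray(c,(60+u/2.1,v/2.1),z)[:2],1)
print("tips inner",P(231,105,.023),P(555,105,.023)," outer",P(190,88,.023),P(592,88,.023))
m=(cv2.cvtColor(c["img"],cv2.COLOR_BGR2HSV)[...,1]<95)
L=[];Rr=[]
for v in range(2,100,3):
    g=c["img"][v,:,0].astype(float)/(c["img"][v,:,2]+1.) # blue/red ratio: high on steel
    xs=np.nonzero(g>0.6)[0]; a,b=xs[xs<200],xs[xs>300]
    a=a[a>80]; L.append(ray(c,(a.min()-.5,v),.012)[:2]); Rr.append(ray(c,(b[b<430].max()+.5,v),.012)[:2])
for nm,E in(("L",L),("R",Rr)):
    E=np.array(E)*1000; k=np.polyfit(E[:,0],E[:,1],1); print(nm,"y at 500",np.polyval(k,500),"at 550",np.polyval(k,550),"slope deg",np.degrees(k[0]),np.std(E[:,1]-np.polyval(k,E[:,0])))
E
python3 meas.py
```

```text
tips inner [600.8 227.3] [600.2 144.5]  outer [604.8 237.4] [604.1 135.4]
L y at 500 266.46507452251564 at 550 266.09447666169353 slope deg -0.4246738664336667 0.16309794535727895
R y at 500 107.2695242757211 at 550 106.95776341998457 slope deg -0.3572516250217979 0.17514748880042183
```

The wrist measurement puts the guide centreline about 3.9 mm further left than the template. The bed edges and rail tips agree on this, and the heading is the same. I correct that and lower.

>>> carry_out --rows '[{"jaw": 0.05, "delta_pos": [0, -0.0039, 0.005], "yaw": 0}, {"jaw": 0.05, "delta_pos": [0, 0, 0.012], "yaw": 0}, {"jaw": 0.05, "delta_pos": [0, 0, 0.01], "yaw": 0}, {"jaw": 0.05, "delta_pos": [0, 0, 0.006], "yaw": 0}, {"jaw": 0.05, "delta_pos": [0, 0, 0.003], "yaw": 0}, {"jaw": 0.05, "delta_pos": [0, 0, 0], "yaw": 0}, {"jaw": 0.05, "delta_pos": [0, 0, 0], "yaw": 0}]'

```text
time: 7.7
ee_pos: [0.4958, 0.1878, 0.1989]
eef_rot: [1.0, -0.003, 0.0, -0.0]
ft_force: [0.3, 0.2, -2.4]
width: 0.0567
```

```bash
python3 wt.py w4 0.027; sed -i 's/^print("tips.*//' meas.py; python3 meas.py;  python3 - <<'E'
import cv2
a=cv2.imread("pics/w4.png");cv2.imwrite("pics/w4b.png",cv2.resize(a[0:200,60:440],None,fx=2.1,fy=2.1,interpolation=2))
E
```

```text
7.75 [0.49584779 0.18782532 0.19903253] 0.05682965686974911 [ 0.33589411 -0.91885289 -2.16527182]
0.97 [0.4937, 0.5712, 0.249, 0.6346] ((530.9107666015625, 188.01852416992188), (57.44062042236328, 91.62165832519531), 89.45178985595703)
delta to .474 -.190 (array([ -19.8,  377.9, -101. ]), np.float64(21.3), np.float64(-0.2959132858327189))
L y at 500 266.58881890910203 at 550 266.102596124826 slope deg -0.5571702688423746 0.1586552505272853
R y at 500 104.7562302553458 at 550 105.95587271494391 slope deg 1.3746889971933118 0.4012218875698099
```

View pics/w4b.png

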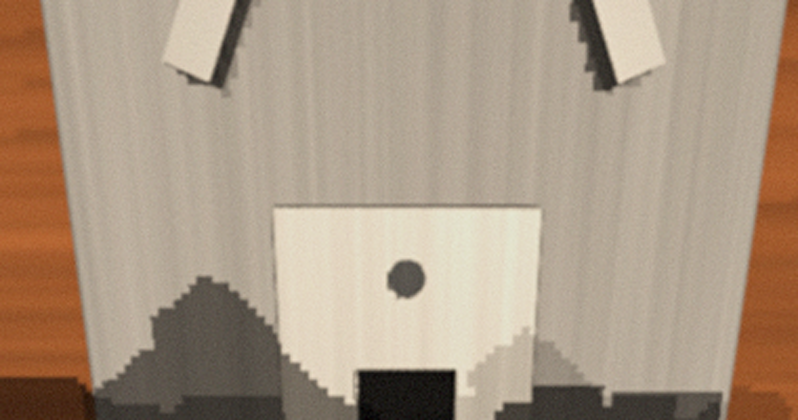

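>>> carry_out --rows '[{"jaw": 0.05, "delta_pos": [0, 0.001, 0.001], "yaw": 0}, {"jaw": 0.05, "delta_pos": [0.004, 0, 0], "yaw": 0}, {"jaw": 0.05, "delta_pos": [0.008, 0, 0], "yaw": 0}, {"jaw": 0.05, "delta_pos": [0.008, 0, 0], "yaw": 0}, {"jaw": 0.05, "delta_pos": [0.008, 0, 0], "yaw": 0}, {"jaw": 0.05, "delta_pos": [0.006, 0, 0], "yaw": 0}, {"jaw": 0.05, "delta_pos": [0.003, 0, 0], "yaw": 0}, {"jaw": 0.05, "delta_pos": [0, 0, 0], "yaw": 0}]'

```text
time: 8.65
ee_pos: [0.533, 0.1865, 0.1976]
eef_rot: [1.0, -0.003, -0.0, -0.0]
ft_force: [-0.3, -0.0, -3.0]
width: 0.0565
```

```bash
python3 wt.py w5 0.027;  python3 - <<'E'
import cv2
a=cv2.imread("pics/w5.png");cv2.imwrite("pics/w5b.png",cv2.resize(a[0:200,60:440],None,fx=2.1,fy=2.1,interpolation=2))
E
```

```text
8.7 [0.53268681 0.18660899 0.19758875] 0.05666596881751291 [-1.00089772  0.34770972 -1.44430782]
0.58 [0.4951, 0.5668, 0.2539, 0.6378] ((568.5096435546875, 186.7232666015625), (57.01597595214844, 90.64945983886719), 89.73225402832031)
delta to .474 -.190 (array([ -56.8,  376.9, -102.4]), np.float64(21.31), np.float64(-0.2947782177034477))
```

View pics/w5b.png

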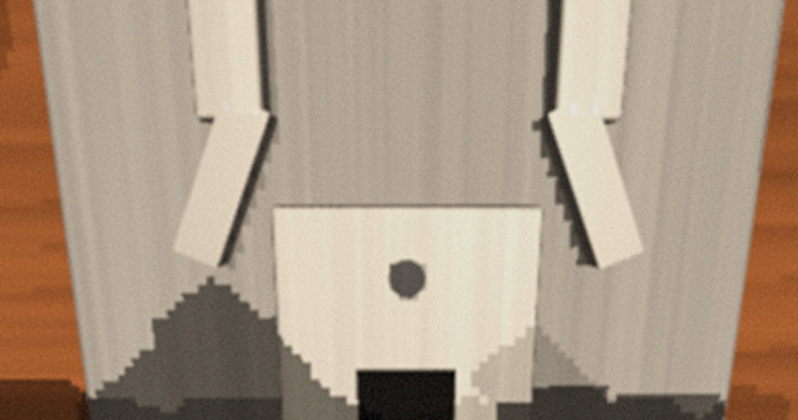

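The template is centred between the rails, with its front edge just inside the flare at crop row 207. I slide it in 34 mm.

>>> carry_out --rows '[{"jaw": 0.05, "delta_pos": [0.004, 0, 0], "yaw": 0}, {"jaw": 0.05, "delta_pos": [0.005, 0, 0], "yaw": 0}, {"jaw": 0.05, "delta_pos": [0.005, 0, 0], "yaw": 0}, {"jaw": 0.05, "delta_pos": [0.005, 0, 0], "yaw": 0}, {"jaw": 0.05, "delta_pos": [0.005, 0, 0], "yaw": 0}]'

```text
time: 9.25
ee_pos: [0.5572, 0.1863, 0.1977]
eef_rot: [1.0, -0.003, -0.0, 0.0]
ft_force: [-0.5, 0.0, -2.4]
width: 0.0568
```

>>> carry_out --rows '[{"jaw": 0.05, "delta_pos": [0.005, 0, 0], "yaw": 0}, {"jaw": 0.05, "delta_pos": [0.004, 0, 0], "yaw": 0}, {"jaw": 0.05, "delta_pos": [0, 0, 0], "yaw": 0}, {"jaw": 0.05, "delta_pos": [0, 0, 0.0004], "yaw": 0}, {"jaw": 0.05, "delta_pos": [0, 0, 0], "yaw": 0}]'

```text
time: 9.75
ee_pos: [0.5655, 0.1863, 0.1972]
eef_rot: [1.0, -0.003, -0.0, 0.0]
ft_force: [0.3, -1.2, -2.5]
width: 0.0564
```

```bash
python3 wt.py w6 0.026;  python3 - <<'E'
import cv2
a=cv2.imread("pics/w6.png");cv2.imwrite("pics/w6b.png",cv2.resize(a[0:250,60:440],None,fx=2.1,fy=2.1,interpolation=2))
E
```

```text
9.8 [0.56551939 0.18633629 0.19726155] 0.056259124732212965 [ 0.52554355 -0.54321487 -2.26964843]
0.88 [0.4963, 0.5703, 0.2543, 0.6401] ((600.517578125, 186.41928100585938), (57.713863372802734, 91.69647979736328), 89.63814544677734)
delta to .474 -.190 (array([ -89.6,  376.8, -102.6]), np.float64(21.31), np.float64(-0.2939638018684866))
```

View pics/w6b.png

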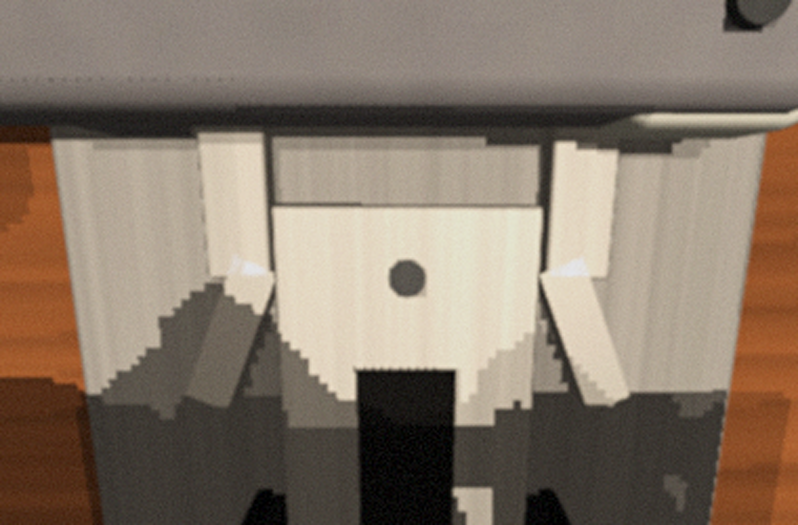

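The front end is between the parallel rails. I lower to contact and then release.

>>> carry_out --rows '[{"jaw": 0.05, "delta_pos": [0, 0, 0.0004], "yaw": 0}, {"jaw": 0.05, "delta_pos": [0, 0, 0.0004], "yaw": 0}, {"jaw": 0.05, "delta_pos": [0, 0, 0], "yaw": 0}]'

```text
time: 10.15
ee_pos: [0.5657, 0.1864, 0.197]
eef_rot: [1.0, -0.003, 0.0, 0.0]
ft_force: [-2.6, -2.9, 4.4]
width: 0.0567
```

>>> carry_out --rows '[{"jaw": 0.075, "delta_pos": [0, 0, 0], "yaw": 0}, {"jaw": 0.075, "delta_pos": [0, 0, 0], "yaw": 0}, {"jaw": 0.075, "delta_pos": [0, 0, 0], "yaw": 0}, {"jaw": 0.075, "delta_pos": [0, 0, -0.01], "yaw": 0}, {"jaw": 0.075, "delta_pos": [0, 0, -0.02], "yaw": 0}, {"jaw": 0.075, "delta_pos": [0, 0, -0.02], "yaw": 0}]'

```text
time: 10.75
ee_pos: [0.5656, 0.1865, 0.2476]
eef_rot: [1.0, -0.002, -0.0, -0.0]
ft_force: [1.0, 1.3, 0.2]
width: 0.0748
```

>>> carry_out --rows '[{"jaw": 0.0, "delta_pos": [-0.03, 0, 0], "yaw": 0}, {"jaw": 0.0, "delta_pos": [-0.03, 0, 0], "yaw": 0}, {"jaw": 0.0, "delta_pos": [-0.025, 0, 0], "yaw": 0}, {"jaw": 0.0, "delta_pos": [-0.013, 0, 0], "yaw": 0}, {"jaw": 0.0, "delta_pos": [0, 0, 0], "yaw": 0}, {"jaw": 0.0, "delta_pos": [0, 0, 0], "yaw": 0}, {"jaw": 0.0, "delta_pos": [0, 0, 0], "yaw": 0}]' --grip_force 10

```text
time: 11.45
ee_pos: [0.4688, 0.1867, 0.2468]
eef_rot: [1.0, -0.003, 0.0, -0.0]
ft_force: [0.2, -0.8, 0.8]
width: 0.027
```

```bash
python3 wt.py w7 0.026
```

```text
11.5 [0.46861507 0.18679231 0.2466375 ] 0.02308345163278816 [ 0.01138014 -0.25393922  0.08289667]
0.9 [0.4944, 0.2611, 0.2053, 0.5159] ((542.677001953125, 187.19520568847656), (56.90950012207031, 112.52655792236328), 89.458251953125)
delta to .474 -.190 (array([  7.6, 376.7, -53.5]), np.float64(21.26), np.float64(-0.3382372027540208))
```

View pics/w7.png

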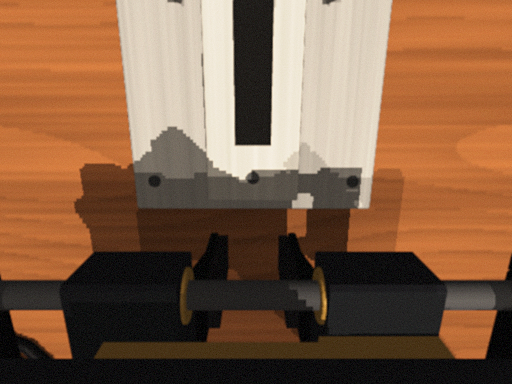

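The fingers are just behind the rear edge at x≈0.486, over the bed's end. I close the jaws, lower behind the template, then advance.

>>> carry_out --rows '[{"jaw": 0.0, "delta_pos": [0, 0, 0.015], "yaw": 0}, {"jaw": 0.0, "delta_pos": [0, 0, 0.018], "yaw": 0}, {"jaw": 0.0, "delta_pos": [0, 0, 0.01], "yaw": 0}, {"jaw": 0.0, "delta_pos": [0, 0, 0.0055], "yaw": 0}, {"jaw": 0.0, "delta_pos": [0, 0, 0], "yaw": 0}, {"jaw": 0.0, "delta_pos": [0, 0, 0], "yaw": 0}]'

```text
time: 12.15
ee_pos: [0.4679, 0.1871, 0.1983]
eef_rot: [1.0, -0.003, 0.0, -0.0]
ft_force: [0.3, 0.1, -0.5]
width: 0.0007
```

>>> carry_out --rows '[{"jaw": 0.0, "delta_pos": [0.003, 0, 0], "yaw": 0}, {"jaw": 0.0, "delta_pos": [0.003, 0, 0], "yaw": 0}, {"jaw": 0.0, "delta_pos": [0.004, 0, 0], "yaw": 0}, {"jaw": 0.0, "delta_pos": [0.004, 0, 0], "yaw": 0}, {"jaw": 0.0, "delta_pos": [0.004, 0, 0], "yaw": 0}]'

```text
time: 12.65
ee_pos: [0.4861, 0.1868, 0.1981]
eef_rot: [1.0, -0.003, 0.0, 0.0]
ft_force: [-0.9, 0.1, 0.5]
width: 0.0004
```

>>> carry_out --rows '[{"jaw": 0.0, "delta_pos": [0.004, 0, 0], "yaw": 0}, {"jaw": 0.0, "delta_pos": [0.004, 0, 0], "yaw": 0}, {"jaw": 0.0, "delta_pos": [0.004, 0, 0], "yaw": 0}, {"jaw": 0.0, "delta_pos": [0.004, 0, 0], "yaw": 0}, {"jaw": 0.0, "delta_pos": [0.004, 0, 0], "yaw": 0}]'

```text
time: 13.15
ee_pos: [0.5059, 0.1867, 0.1979]
eef_rot: [1.0, -0.003, -0.0, 0.0]
ft_force: [-4.4, 0.4, 2.9]
width: 0.0006
```

>>> carry_out --rows '[{"jaw": 0.0, "delta_pos": [0.004, 0, 0], "yaw": 0}, {"jaw": 0.0, "delta_pos": [0.004, 0, 0], "yaw": 0}, {"jaw": 0.0, "delta_pos": [0.004, 0, 0], "yaw": 0}, {"jaw": 0.0, "delta_pos": [0.004, 0, 0], "yaw": 0}, {"jaw": 0.0, "delta_pos": [0.004, 0, 0], "yaw": 0}]'

```text
time: 13.65
ee_pos: [0.526, 0.1865, 0.1979]
eef_rot: [1.0, -0.003, -0.0, 0.0]
ft_force: [-2.0, -0.2, -0.7]
width: 0.0004
```

>>> carry_out --rows '[{"jaw": 0.0, "delta_pos": [0.004, 0, 0], "yaw": 0}, {"jaw": 0.0, "delta_pos": [0.004, 0, 0], "yaw": 0}, {"jaw": 0.0, "delta_pos": [0.004, 0, 0], "yaw": 0}, {"jaw": 0.0, "delta_pos": [0.003, 0, 0], "yaw": 0}, {"jaw": 0.0, "delta_pos": [0.003, 0, 0], "yaw": 0}]'

```text
time: 14.15
ee_pos: [0.5439, 0.1865, 0.198]
eef_rot: [1.0, -0.003, -0.0, 0.0]
ft_force: [-2.3, 0.4, -1.8]
width: 0.0006
```

```bash
python3 wt.py w8 0.026
python3 - <<'E'
from bench import cams
import cv2
c=cams.camera("top")["img"]; cv2.imwrite("pics/t8.png",cv2.resize(c[70:210,130:230],None,fx=4.2,fy=4.2,interpolation=2))
E
```

```text
14.2 [0.54427128 0.18640469 0.19802107] 0.0007133441243156407 [-1.5511416  -0.37986712 -0.22934213]
0.74 [0.4973, 0.31, 0.277, 0.6201] ((609.086181640625, 186.46217346191406), (56.90892028808594, 106.49190521240234), 89.37698364257812)
delta to .474 -.190 (array([ -68.2,  376.8, -102. ]), np.float64(21.29), np.float64(-0.3089273218574201))
```

View pics/w8.png

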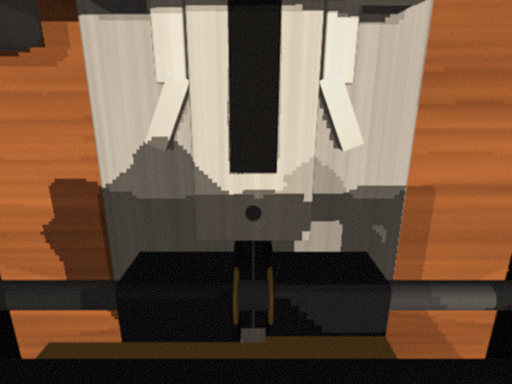

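View pics/t8.png

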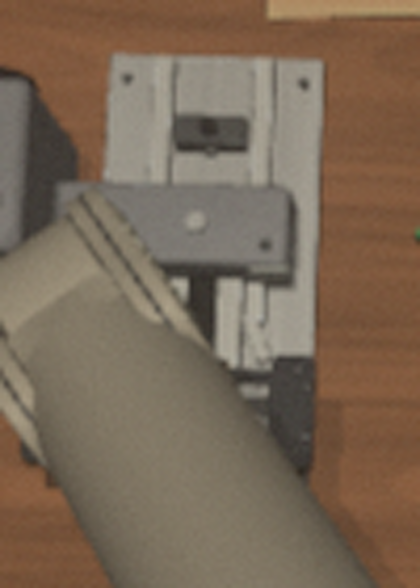

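The wrist picture shows the template straight in the rails with the fingers behind it, and the push is light. The arm's link passes near the motor column, so I check clearance in the scene camera.

Run:
```python
from bench import cams
import cv2
c=cams.camera("scene")["img"]; cv2.imwrite("pics/s8.png",cv2.resize(c[80:384,140:400],None,fx=1.9,fy=1.9,interpolation=2))
```

```text
(no output)
```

View pics/s8.png

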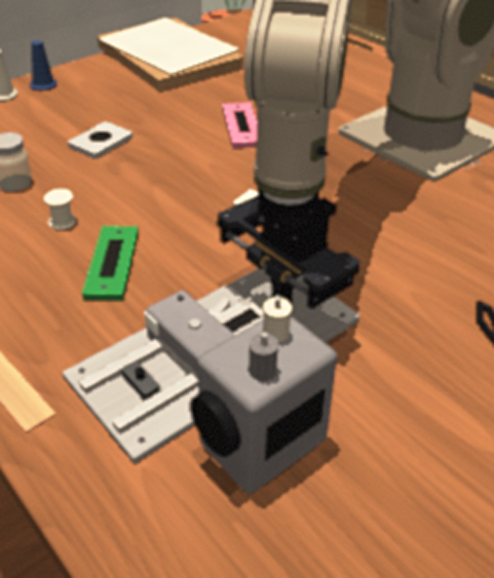

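The forearm stands clear and high. I continue, slower.

>>> carry_out --rows '[{"jaw": 0.0, "delta_pos": [0.003, 0, 0], "yaw": 0}, {"jaw": 0.0, "delta_pos": [0.003, 0, 0], "yaw": 0}, {"jaw": 0.0, "delta_pos": [0.003, 0, 0], "yaw": 0}, {"jaw": 0.0, "delta_pos": [0.003, 0, 0], "yaw": 0}, {"jaw": 0.0, "delta_pos": [0.003, 0, 0], "yaw": 0}, {"jaw": 0.0, "delta_pos": [0.003, 0, 0], "yaw": 0}]'

```text
time: 14.95
ee_pos: [0.5619, 0.1864, 0.198]
eef_rot: [1.0, -0.003, -0.0, 0.0]
ft_force: [-3.3, -0.6, 2.5]
width: 0.0004
```

>>> carry_out --rows '[{"jaw": 0.0, "delta_pos": [0.003, 0, 0], "yaw": 0}, {"jaw": 0.0, "delta_pos": [0.003, 0, 0], "yaw": 0}, {"jaw": 0.0, "delta_pos": [0.002, 0, 0], "yaw": 0}, {"jaw": 0.0, "delta_pos": [0.002, 0, 0], "yaw": 0}, {"jaw": 0.0, "delta_pos": [0.002, 0, 0], "yaw": 0}]'

```text
time: 15.45
ee_pos: [0.5738, 0.1863, 0.198]
eef_rot: [1.0, -0.003, -0.0, 0.0]
ft_force: [-3.5, 0.2, 2.2]
width: 0.0008
```

>>> carry_out --rows '[{"jaw": 0.0, "delta_pos": [0.002, 0, 0], "yaw": 0}, {"jaw": 0.0, "delta_pos": [0.0015, 0, 0], "yaw": 0}, {"jaw": 0.0, "delta_pos": [0.001, 0, 0], "yaw": 0}, {"jaw": 0.0, "delta_pos": [0, 0, 0], "yaw": 0}]'

```text
time: 15.85
ee_pos: [0.5783, 0.1863, 0.198]
eef_rot: [1.0, -0.003, 0.0, 0.0]
ft_force: [-3.2, -0.5, 0.2]
width: 0.0004
```

```bash
cat > look.py <<'E'
from bench import cams,r
import cv2,sys
import numpy as np
a=cams.camera("top")["img"][75:165,140:220]; b=cams.camera("scene")["img"][200:320,165:290]
cv2.imwrite(f"pics/{sys.argv[1]}.png",np.hstack([cv2.resize(a,(400,450),interpolation=2),cv2.resize(b,(400,450),interpolation=2)]))
s=r.read_state();print(s["time"],s["ee_pos"],s["ft_force"])
E
python3 look.py l1
```

```text
15.95 [0.57832413 0.18625691 0.19802871] [-2.11007443  0.03400319  0.1027033 ]
```

View pics/l1.png

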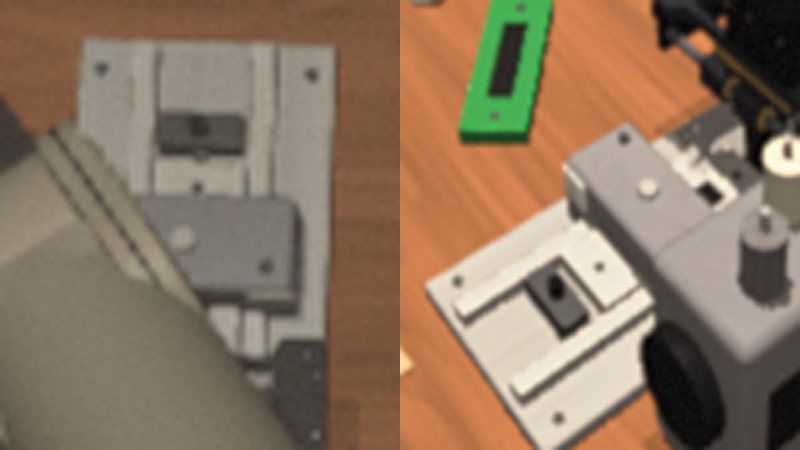

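The template's front is through the arm and almost at the pin. In the left crop its edge is at row ~160 and the stop face at ~150. I creep from here.

>>> carry_out --rows '[{"jaw": 0.0, "delta_pos": [0.001, 0, 0], "yaw": 0}, {"jaw": 0.0, "delta_pos": [0.001, 0, 0], "yaw": 0}, {"jaw": 0.0, "delta_pos": [0.001, 0, 0], "yaw": 0}, {"jaw": 0.0, "delta_pos": [0, 0, 0], "yaw": 0}]'

```text
time: 16.35
ee_pos: [0.5813, 0.1863, 0.198]
eef_rot: [1.0, -0.003, 0.0, 0.0]
ft_force: [-3.5, -0.8, 1.4]
width: 0.0001
```

>>> carry_out --rows '[{"jaw": 0.0, "delta_pos": [0.0007, 0, 0], "yaw": 0}, {"jaw": 0.0, "delta_pos": [0.0007, 0, 0], "yaw": 0}, {"jaw": 0.0, "delta_pos": [0, 0, 0], "yaw": 0}]'

```text
time: 16.65
ee_pos: [0.5827, 0.1863, 0.198]
eef_rot: [1.0, -0.003, 0.0, 0.0]
ft_force: [-2.1, -0.1, 0.6]
width: 0.0006
```

```bash
python3 look.py l2
```

```text
16.75 [0.58264703 0.18627621 0.19802298] [-3.03414173 -0.31089864  1.80557316]
```

View pics/l2.png

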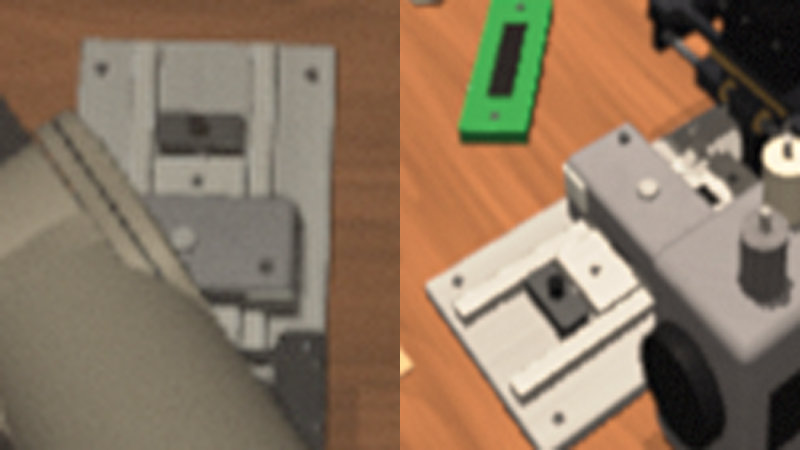

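>>> carry_out --rows '[{"jaw": 0.0, "delta_pos": [0.0007, 0, 0], "yaw": 0}, {"jaw": 0.0, "delta_pos": [0.0007, 0, 0], "yaw": 0}, {"jaw": 0.0, "delta_pos": [0, 0, 0], "yaw": 0}]'

```text
time: 17.05
ee_pos: [0.5841, 0.1862, 0.198]
eef_rot: [1.0, -0.003, 0.0, 0.0]
ft_force: [-2.7, -0.7, 0.3]
width: 0.0003
```

>>> carry_out --rows '[{"jaw": 0.0, "delta_pos": [0.0007, 0, 0], "yaw": 0}, {"jaw": 0.0, "delta_pos": [0.0005, 0, 0], "yaw": 0}, {"jaw": 0.0, "delta_pos": [0, 0, 0], "yaw": 0}]'

```text
time: 17.35
ee_pos: [0.5853, 0.1862, 0.198]
eef_rot: [1.0, -0.003, 0.0, 0.0]
ft_force: [-2.8, -0.9, 0.9]
width: 0.0004
```

Still moving freely at about 3 N, so I keep creeping.

>>> carry_out --rows '[{"jaw": 0.0, "delta_pos": [0.0005, 0, 0], "yaw": 0}, {"jaw": 0.0, "delta_pos": [0.0005, 0, 0], "yaw": 0}, {"jaw": 0.0, "delta_pos": [0, 0, 0], "yaw": 0}]'

```text
time: 17.65
ee_pos: [0.5862, 0.1863, 0.198]
eef_rot: [1.0, -0.003, -0.0, 0.0]
ft_force: [-4.3, -0.4, 2.1]
width: 0.0006
```

>>> carry_out --rows '[{"jaw": 0.0, "delta_pos": [0.0005, 0, 0], "yaw": 0}, {"jaw": 0.0, "delta_pos": [0.0005, 0, 0], "yaw": 0}, {"jaw": 0.0, "delta_pos": [0, 0, 0], "yaw": 0}]'

```text
time: 17.95
ee_pos: [0.5872, 0.1863, 0.198]
eef_rot: [1.0, -0.003, 0.0, 0.0]
ft_force: [-4.1, -1.1, 1.9]
width: 0.0002
```

```bash
python3 look.py l3
```

```text
18.05 [0.58722313 0.18626653 0.1980184 ] [-3.3952862  -1.11595581  2.11852831]
```

View pics/l3.png

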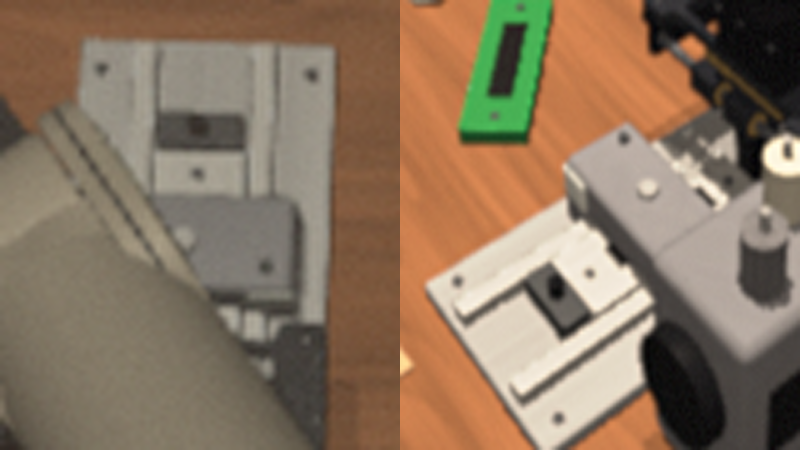

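>>> carry_out --rows '[{"jaw": 0.0, "delta_pos": [0.0005, 0, 0], "yaw": 0}, {"jaw": 0.0, "delta_pos": [0.0005, 0, 0], "yaw": 0}, {"jaw": 0.0, "delta_pos": [0, 0, 0], "yaw": 0}]'

```text
time: 18.35
ee_pos: [0.5883, 0.1862, 0.198]
eef_rot: [1.0, -0.003, 0.0, 0.0]
ft_force: [-3.4, -0.9, 1.3]
width: 0.0007
```

>>> carry_out --rows '[{"jaw": 0.0, "delta_pos": [0.0005, 0, 0], "yaw": 0}, {"jaw": 0.0, "delta_pos": [0, 0, 0], "yaw": 0}]'

```text
time: 18.55
ee_pos: [0.5887, 0.1863, 0.198]
eef_rot: [1.0, -0.003, -0.0, 0.0]
ft_force: [-4.1, -1.0, 1.1]
width: 0.0006
```

>>> carry_out --rows '[{"jaw": 0.0, "delta_pos": [0.0005, 0, 0], "yaw": 0}, {"jaw": 0.0, "delta_pos": [0, 0, 0], "yaw": 0}]'

```text
time: 18.75
ee_pos: [0.5892, 0.1862, 0.198]
eef_rot: [1.0, -0.003, 0.0, 0.0]
ft_force: [-4.1, -1.4, 1.4]
width: 0.0008
```

>>> carry_out --rows '[{"jaw": 0.0, "delta_pos": [0.0004, 0, 0], "yaw": 0}, {"jaw": 0.0, "delta_pos": [0, 0, 0], "yaw": 0}]'

```text
time: 18.95
ee_pos: [0.5894, 0.1863, 0.198]
eef_rot: [1.0, -0.003, -0.0, 0.0]
ft_force: [-4.8, -0.9, 3.1]
width: 0.0006
```

>>> carry_out --rows '[{"jaw": 0.0, "delta_pos": [0.0003, 0, 0], "yaw": 0}, {"jaw": 0.0, "delta_pos": [0, 0, 0], "yaw": 0}]'

```text
time: 19.15
ee_pos: [0.5895, 0.1863, 0.198]
eef_rot: [1.0, -0.003, -0.001, 0.0]
ft_force: [-7.1, -1.2, 3.9]
width: 0.0009
```

>>> carry_out --rows '[{"jaw": 0.0, "delta_pos": [0.0003, 0, 0], "yaw": 0}, {"jaw": 0.0, "delta_pos": [0, 0, 0], "yaw": 0}]'

```text
time: 19.35
ee_pos: [0.5896, 0.1864, 0.198]
eef_rot: [1.0, -0.002, -0.001, 0.0]
ft_force: [-8.6, -0.5, 4.5]
width: 0.0011
```

>>> carry_out --rows '[{"jaw": 0.0, "delta_pos": [0.0003, 0, 0], "yaw": 0}, {"jaw": 0.0, "delta_pos": [0, 0, 0], "yaw": 0}]'

```text
time: 19.55
ee_pos: [0.5898, 0.1864, 0.1979]
eef_rot: [1.0, -0.002, -0.001, 0.0]
ft_force: [-9.0, -1.4, 4.5]
width: 0.0006
```

Position has stalled at 0.5896 and force is rising to 9 N, so this is the solid stop. I check the picture.

```bash
python3 look.py l4
```

```text
19.65 [0.58974464 0.18642914 0.19790799] [-9.20228966 -1.96593344  5.81205525]
```

View pics/l4.png

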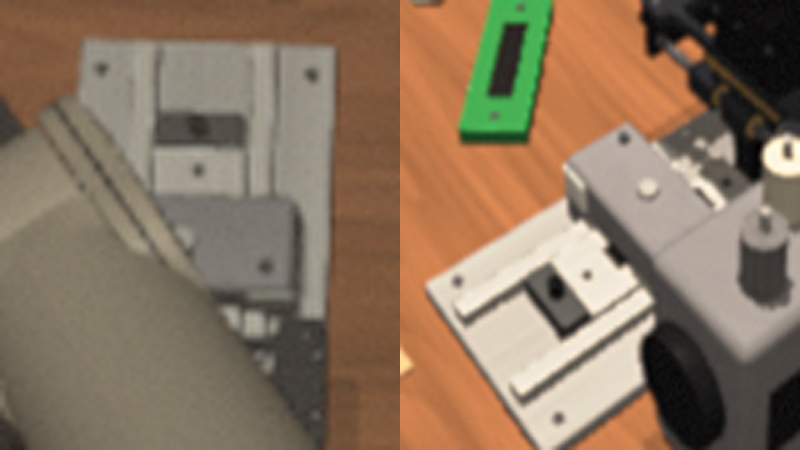

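>>> carry_out --rows '[{"jaw": 0.0, "delta_pos": [0.0003, 0, 0], "yaw": 0}, {"jaw": 0.0, "delta_pos": [0, 0, 0], "yaw": 0}, {"jaw": 0.0, "delta_pos": [0, 0, 0], "yaw": 0}]'

```text
time: 19.95
ee_pos: [0.5899, 0.1864, 0.1978]
eef_rot: [1.0, -0.002, -0.001, 0.0]
ft_force: [-9.7, -2.5, 5.5]
width: 0.0002
```

>>> carry_out --rows '[{"jaw": 0.0, "delta_pos": [0.0002, 0, 0], "yaw": 0}, {"jaw": 0.0, "delta_pos": [0, 0, 0], "yaw": 0}, {"jaw": 0.0, "delta_pos": [0, 0, 0], "yaw": 0}]'

```text
time: 20.25
ee_pos: [0.5899, 0.1865, 0.1978]
eef_rot: [1.0, -0.002, -0.001, 0.0]
ft_force: [-11.7, -1.8, 6.5]
width: 0.0004
```

The push holds at 11.7 N with no further travel, so the template is home. I back off straight, then rise away and look.

>>> carry_out --rows '[{"jaw": 0.0, "delta_pos": [-0.001, 0, 0], "yaw": 0}, {"jaw": 0.0, "delta_pos": [-0.003, 0, 0], "yaw": 0}, {"jaw": 0.0, "delta_pos": [-0.008, 0, 0], "yaw": 0}, {"jaw": 0.0, "delta_pos": [-0.012, 0, 0], "yaw": 0}, {"jaw": 0.0, "delta_pos": [-0.006, 0, -0.02], "yaw": 0}, {"jaw": 0.0, "delta_pos": [0, 0, -0.03], "yaw": 0}, {"jaw": 0.0, "delta_pos": [0, 0, -0.03], "yaw": 0}, {"jaw": 0.0, "delta_pos": [0, 0, -0.03], "yaw": 0}]'

```text
time: 21.05
ee_pos: [0.5607, 0.1864, 0.3095]
eef_rot: [1.0, -0.003, 0.001, -0.0]
ft_force: [0.8, 0.5, -0.5]
width: 0.0005
```

>>> carry_out --rows '[{"jaw": 0.0, "delta_pos": [0.02, 0, -0.02], "yaw": 0}, {"jaw": 0.0, "delta_pos": [0.04, 0, -0.02], "yaw": 0}, {"jaw": 0.0, "delta_pos": [0.04, 0, 0], "yaw": 0}, {"jaw": 0.0, "delta_pos": [0.02, 0, 0], "yaw": 0}, {"jaw": 0.0, "delta_pos": [0, 0, 0], "yaw": 0}]'

```text
time: 21.55
ee_pos: [0.6829, 0.1849, 0.3472]
eef_rot: [1.0, -0.004, 0.0, -0.0]
ft_force: [-0.4, -0.4, -0.3]
width: 0.0001
```

```bash
python3 wt.py w9 0.026; python3 look.py l5
```

```text
21.6 [0.68152955 0.18565442 0.34740587] 0.0008531992777511049 [0.22411489 0.04377654 0.41750554]
0.97 [0.4986, 0.4539, 0.1285, 0.3911] ((739.9173583984375, 185.34458923339844), (56.97017288208008, 41.065460205078125), 89.62582397460938)
0.58 [0.8967, 0.4866, 0.2066, 0.3711] ((675.2711791992188, -31.798782348632812), (155.59031677246094, 56.76661682128906), 47.95026779174805)
delta to .474 -.190 (array([-205.3,  376.9,   47.2]), np.float64(21.26), np.float64(-0.3397840649668656))
21.75 [0.6801981  0.18621121 0.34828728] [0.07933852 0.50879393 0.03364745]
```

View pics/w9.png

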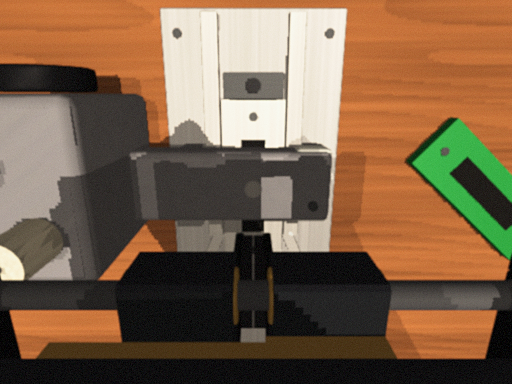

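View pics/l5.png

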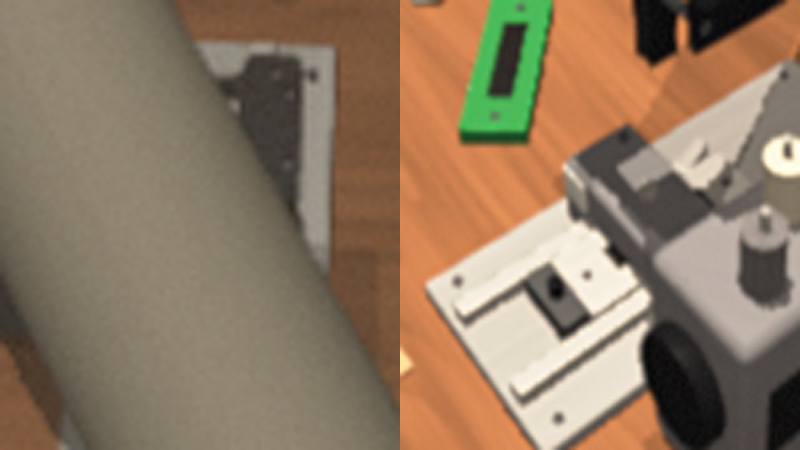

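Run:
```python
import cv2
a=cv2.imread("pics/w9.png");cv2.imwrite("pics/w9b.png",cv2.resize(a[55:150,195:315],None,fx=6,fy=6,interpolation=2))
```

```text
(no output)
```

View pics/w9b.png

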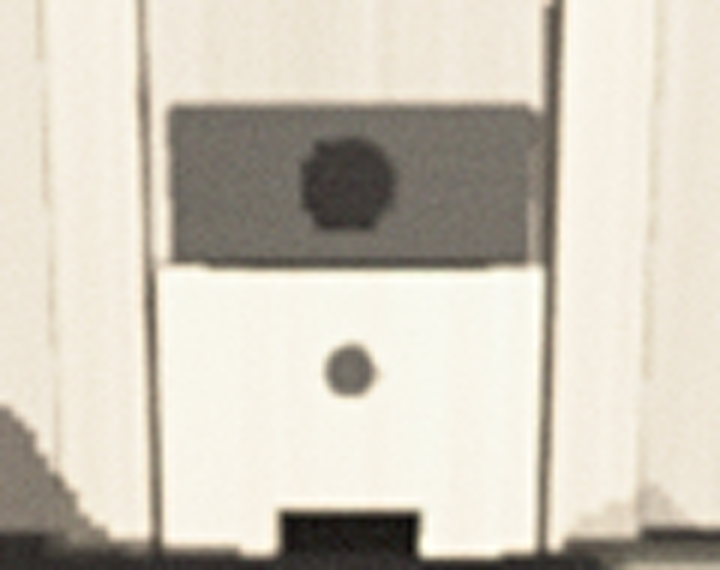

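A thin dark line (~1 px) shows at the stop edge. I take a second view from further back, where a real gap would shrink against the visible part of the stop's face.

>>> carry_out --rows '[{"jaw": 0.0, "delta_pos": [0.02, 0, 0.005], "yaw": 0}, {"jaw": 0.0, "delta_pos": [0.03, 0, 0.01], "yaw": 0}, {"jaw": 0.0, "delta_pos": [0.02, 0, 0.01], "yaw": 0}, {"jaw": 0.0, "delta_pos": [0, 0, 0], "yaw": 0}, {"jaw": 0.0, "delta_pos": [0, 0, 0], "yaw": 0}]'

```text
time: 22.25
ee_pos: [0.7504, 0.1858, 0.323]
eef_rot: [1.0, -0.002, -0.0, -0.0]
ft_force: [-1.1, 1.1, 0.3]
width: 0.0005
```

Run:
```python
from bench import r,cams
from h import *
c=cams.camera("wrist"); a=c["img"]; s=r.read_state(); print(s["ee_pos"],-c["R"].T@c["t"])
uv=proj(c,[[.759,.186,.026]])[0]; print(uv); u,v=map(int,uv)
y0=max(0,v-50);cv2.imwrite("pics/w10b.png",cv2.resize(a[y0:y0+95,u-60:u+60],None,fx=6,fy=6,interpolation=2))
for k in (-15,0,15): print(a[v-10:v+12,u+k].mean(1).round().astype(int), v-10)
print(cv2.imread("pics/w9.png")[90:106,240].mean(1).astype(int))
```

```text
[0.75021783 0.18593896 0.32382964] [0.832215   0.18591592 0.30372515]
[253.19939617 181.96260319]
[26 30 28 27 26 34 30 33 25 41 67 79 82 85 82 85 83 81 82 79 82 82] 171
[12  2  1 11 13  7 10 17 29 36 65 85 78 83 77 85 83 79 81 79 81 72] 171
[ 29  32  17  39  59  77  74  79  74  91 171 212 214 215 210 208 214 210
 211 211 212 210] 171
[114 111 104 115 110 115 103 105  81 108 217 245 244 244 243 242]
```

View pics/w10b.png

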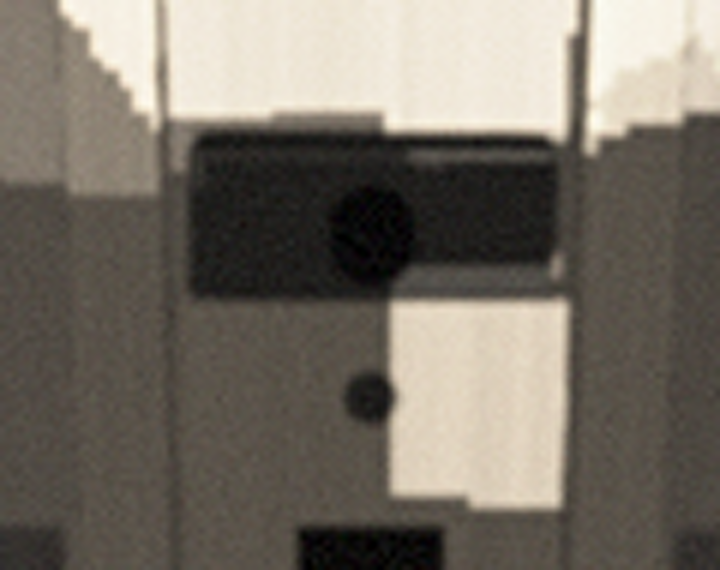

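There is no gap from either side: the template's edge meets the stop squarely, and the robot is clear of everything. Handing in.

```bash
python3 -c "
from bench import job,r
s=r.read_state();print(s['time'],s['ft_force']);print(job.close_job())"
```

```text
22.3 [-0.4371403  -0.37555781  0.21643414]
the job is handed in; nothing more can be done
None
```

I loaded the long aluminium template into the tacker's guide, pushed it home against the stop and let it go. I handed the job in at about 22 s.

- **Loading:** I laid the template flat in the mouth, between the rails. I released it and pushed it from behind with closed fingers, creeping for the last part.
- **Feel:** The shoe dragged about 2–4 N, and the home pin added roughly 1 N over the last 3–4 mm. The push then stalled at x ≈ 0.590 m and rose gently to at most 11.7 N, well under ramming.
- **Last checks:** After backing away, wrist pictures from both sides of the stop show the template's edge square against its face. One view has a dark line about 1 px wide there, which I take to be edge shading. The robot was touching nothing, with wrist force near zero.
- **Not checked directly:** I could not read the home switch, so "pressed in" rests on the stall, the pin travel and the pictures. The template's pictured fit against the stop is only good to about half a millimetre.
- **Early disagreement:** The top camera put the guide about 3 mm to one side of where the wrist camera did. I used the wrist camera, and the template slid in freely.
- **Other things:** I did not go near the other objects, but I took no final overview picture to confirm they had not moved.

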